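# Put the bench kit back in its fitted holders

### The arm

A 6-joint arm with a two-finger parallel gripper is mounted at the origin on a cart in front of the work surface, level with it; the furniture and walls round the work are solid. World frame = base frame: x ahead of the robot, y to its left, z up, the work surface at z = 0. Lengths are in m, angles in degrees, forces in N, time in s.
With the tool pointing down it reaches from about 0.35 to 0.875 m from the base axis. Payload 4.2 kg.
Tool frame: the origin (TCP) lies midway between the tips of the shut fingers; the grasp point (between the pads) lies 19 mm behind it; z points along the fingers, y is the line along which they close (so a half turn about z gives the same grasp; the last joint's range is limited). The gripper opens to 87 mm and grips with 3 to 60 N. Pads are 19 mm wide; open, the fingers measure 117 mm over their backs; the gripper's body (75 mm by 190 mm) begins 51 mm behind the grasp point.
Start: joints at [14.817, 22.042, 0.453, 0, -68.411, -14.817], TCP at [0.625, 0, 0.223] pointing down, gripper open.
Joint ranges: [-179.83, 179.83], [-69.29, 118.12], [-61.27, 80.66], [-181.25, 117.63], [-171.15, -9.14], [-177.46, 177.46]. Speed limits (degrees/s): [159.86, 159.86, 180, 180, 180, 180].

### API

Orientations are given as a 3x3 rotation matrix whose columns are the frame's x, y, z axes.
In Python, from station import sense, capture, camera_params, finish_job gives the robot as it stands.
- The arm moves only by the tool drive_tool, never from a script. Its argument "rows" is a list of rows, each an object of numbers: "tx", "ty", "tz": the shift along the tool's x, y, z in cm; "ax", "ay", "az": the turn, a rotation vector about the tool's x, y, z in rad; "claw": the finger opening in cm, from 0 to 8.7. In form: [{"tx": .., "ty": .., "tz": .., "ax": .., "ay": .., "az": .., "claw": ..}, ...]. A call has 1 to 10 rows; each row shifts and turns the commanded pose from where the row before left it, along the tool's axes as they then stand; what a row does not reach is not made up. A row lasts 1/12 s, in which the tool goes at most 41.7 mm and 7.16 degrees, less where a joint would pass 70% of its speed; a pose out of reach is approached as far as the arm can. A call with a gripper value outside its range is refused whole. The fingers move at their own pace and stop on an object; the grip force is fixed at half the most. Time passes only in rows, so rows that do not move let the fingers close. It gives the time, the measured TCP pose, the force, the opening and the grip force at its end, in the units of the state.
- sense(): the state, without advancing time (a new reading comes with each control period).
- capture(name): name is "scene" or "side" or "wrist"; returns (picture, depth): 480x640x3 uint8, red, green, blue; 480x640 float32, m along the optical axis (not along the pixel's ray), 0 where there is no reading.
- camera_params(name): a dict with "intrinsics" (3x3 intrinsics, pixels), "k1" (the pictures are not rectified: a ray, as slopes to the right and down, at radius r is drawn at 1 + k1 r^2 times it, then the intrinsics apply), "R" (3x3) and "t" (3): a world point X has camera coordinates R X + t; the wrist camera has in their place "tool_from_camera" (4x4, takes a point from camera to tool coordinates, whose origin is the TCP and whose axes are the flange's). Camera axes: x right, y down, z forward; pixel columns grow to the right and rows downward; lengths in m; the calibration is good to about 2 mm. A picture is of the moment at which its call begins: read the wrist's pose just before it. camera_params takes no time and is no camera call.
- finish_job(): hands the job in; it is judged then, once.
The state is a dict: "time_s": time; "joints": joint angles; "joint_velocities": joint speeds; "effort": joint torques, N m; "tcp_pos": TCP position; "ee_rot": TCP orientation; "wrist_force": force on the tool from outside, world axes, zero at the start; "moment": the same for the moment, N m; "gripper_width": opening from 0.0 (shut) to 1.0 (fully open); "gripper_force": force on a finger pad.
Only numpy, scipy, OpenCV 4.12 (cv2) and the standard library are available. Lean on these libraries where they do the work, as an engineer would, in place of code of your own. Each camera call takes 0.05 s, during which the arm holds its last target. There are 200 camera calls.

### The job

Tidy up the bench kit: put the empty cream tube rack, the dropper bottle, the screw-top jar and the white slide box each into the black-rimmed holder whose pocket fits its outline. Each must stand upright with its base flat on the floor of its pocket, inside the rim, and be let go. Leave the full tube rack that stands beside them where it is.

Things in the scene. Friction and masses are not known exactly. Their poses are not given: they have to be found in the camera images.
- tube_rack: Empty cream plastic tube rack with five round wells in a row, upright, 24 (x) x 129 (y, its long axis) x 58 mm high, 35 g. Origin: centre of its underside. It can be gripped across its 24 mm width. The cream racks beside the green one at the back of the bench do not belong to the job.
- dropper: White translucent dropper bottle with a white nozzle, standing, 108 mm high, 70 g. Round body 41 mm in diameter up to 64 mm, above it a cap and nozzle that grip like a straight rod 24 mm in diameter from 64 to 108 mm. Origin: centre of its underside, z up. Its yaw means nothing.
- jar: White round screw-top jar with a black lid, standing, 56 mm in diameter at the widest and 72 mm high, 120 g; the lid, 50 mm in diameter, covers heights 56 to 72 mm, and the body below narrows only at its shoulder. Origin: centre of its underside, z up. Its yaw means nothing.
- slide_box: Closed white box for microscope slides with a grey seam, lid panel and snap, 34 (x) x 88 (y, its long axis) x 40 mm high, 100 g. Origin: centre of its underside. It can be gripped across its 34 mm width; its lid does not open.
- rack_holder: Shallow plastic holder with black rim and grey floor for the tube rack, fixed to the bench: the longest rectangular pocket, 40 (x) x 145 mm (y, its long axis) inside, 46 x 151 mm outside. Origin: centre of its underside; pocket floor 3 mm above it, rim 10 mm above it.
- box_holder: Shallow plastic holder with black rim and grey floor for the slide box, fixed to the bench: the shorter rectangular pocket, 50 (x) x 104 mm (y, its long axis) inside, 56 x 110 mm outside. Origin: centre of its underside; pocket floor 3 mm above it, rim 10 mm above it.
- dropper_holder: Shallow plastic holder with black rim and grey floor for the dropper bottle, fixed to the bench: the smaller round pocket, 57 mm in diameter inside, 63 mm outside. Origin: centre of its underside; pocket floor 3 mm above it, rim 10 mm above it.
- jar_holder: Shallow plastic holder with black rim and grey floor for the jar, fixed to the bench: the larger round pocket, 72 mm in diameter inside, 78 mm outside. Origin: centre of its underside; pocket floor 3 mm above it, rim 10 mm above it.
- full_rack: Bystander: loose grey tube rack at the front of the bench, nearest the robot, filled with five tubes with orange caps, 24 (x) x 129 (y) x 112 mm high. Origin: centre of its underside. To be left where it is. (The fixed steel tray behind the middle of the work has an upright wire handle 140 mm high: carry things over or round it.)

How it is judged (in metres and radians):
At the end, for the whole second after the job is handed in: Rack, dropper, jar and slide box each in their own holder: centres within 14 mm, underside 1 to 6 mm above the holder's underside (on the floor), tilt under 0.08 rad, rack and box within 0.25 rad of the holder's long axis (either way round), at rest (horizontal distance between tube_rack and rack_holder below 0.014 m and z of tube_rack in the frame of rack_holder between 0.001 and 0.006 m and angle between each of tube_rack, dropper, jar, slide_box's own z axis and vertical below 0.08 rad and linear speed of each of tube_rack, dropper, jar, slide_box below 0.02 m/s and angle between the y axis of tube_rack and the y axis of rack_holder, either way round below 0.25 rad and horizontal distance between dropper and dropper_holder below 0.014 m and z of dropper in the frame of dropper_holder between 0.001 and 0.006 m and horizontal distance between jar and jar_holder below 0.014 m and z of jar in the frame of jar_holder between 0.001 and 0.006 m and horizontal distance between slide_box and box_holder below 0.014 m and z of slide_box in the frame of box_holder between 0.001 and 0.006 m and angle between the y axis of slide_box and the y axis of box_holder, either way round below 0.25 rad); the robot touches nothing.
It fails at once if the full tube rack was moved more than 30 mm or tipped (distance of full_rack from where it was at the start of the episode above 0.03 m or angle between full_rack's own z axis and vertical above 0.3 rad).
It also fails if it takes over 122 s, if anything falls off the work surface, if the arm or the gripper's body presses on something with over 40 N, if the wrist force passes 120 N, or if a joint passes its speed limit or range.

## Working session

There is one attempt and no reset: what is moved stays moved. The work goes in short steps, Python scripts to look and compute and a tool call to move; the robot and the scene stay as the last step left them, time stands still between calls to the robot, and variables do not carry over. Pictures are saved under pics/ and viewed, at most 14 in all, crops included, and the job is handed in when it is done.

Besides the shell and the picture viewer there is one more tool, called after "Emit:" by a JSON object that holds its "method" and its "body", one argument or row to a line. drive_tool: Moves the arm, as the interface text tells. Its arguments: {"type":"object","properties":{"rows":{"type":"array"}},"required":["rows"]}

```bash
mkdir -p pics; cat > h.py <<'E'
import numpy as np, cv2
from station import sense, capture, camera_params
def snap(name, fn=None):
    s=sense(); p,d=capture(name)
    if fn: cv2.imwrite('pics/'+fn, p[:,:,::-1])
    return s,p,d
def cam(name,s):
    c=camera_params(name); K=np.array(c['intrinsics']); k1=c['k1']
    if name=='wrist':
        T=np.array(c['tool_from_camera']); Rt=np.array(s['ee_rot'])
        R=Rt@T[:3,:3]; o=Rt@T[:3,3]+np.array(s['tcp_pos'])
    else:
        R=np.array(c['R']).T; o=-R@np.array(c['t'])
    return K,k1,R,o
def rays(name,s,uv):
    K,k1,R,o=cam(name,s)
    und=cv2.undistortPoints(np.float64(uv).reshape(-1,1,2),K,np.array([k1,0,0,0.])).reshape(-1,2)
    return o,(R@np.c_[und,np.ones(len(und))].T).T
def plane(name,s,uv,z):
    o,d=rays(name,s,uv); return o+d*((z-o[2])/d[:,2])[:,None]
def cloud(name,s,d):
    v,u=np.mgrid[:480,:640]; uv=np.c_[u.ravel(),v.ravel()]
    o,r=rays(name,s,uv); P=o+r*d.ravel()[:,None]; P[d.ravel()==0]=np.nan
    return P.reshape(480,640,3)
E
python3 - <<'E'
from h import *
for n in('scene','side','wrist'):
    s,p,d=snap(n,n+'0.png'); K,k1,R,o=cam(n,s); print(n,o.round(3),R[:,2].round(2),K[0,0],k1,(d>0).mean())
print(s)
E
```

```text
scene [ 0.101 -0.93   0.5  ] [ 0.41  0.79 -0.45] 555.1823932396852 -0.15323008799887233 0.9055305989583333
side [0.483 0.626 0.469] [ 0.02 -0.86 -0.51] 477.12848289500675 -0.050703042808343375 0.9959602864583333
wrist [ 0.625 -0.075  0.384] [-0.    0.28 -0.96] 390.1766087077533 -0.04605002770716496 0.9957975260416667
{'time_s': 0.1, 'joints': array([ 1.48183319e+01,  2.20858977e+01,  3.86453889e-01, -2.44550289e-02,
       -6.84102232e+01, -1.48192873e+01]), 'joint_velocities': array([-0.03876167, -0.0800495 ,  0.2076675 ,  0.07459467, -0.0383153 ,
        0.07258325]), 'effort': array([ 1.65357815e-04, -3.91689312e+01,  1.87934643e+01,  4.23187181e+00,
        1.34990664e-02, -6.93199490e-05]), 'tcp_pos': array([6.24458620e-01, 3.11428490e-05, 2.21568153e-01]), 'ee_rot': array([[-1.74004427e-04, -9.99998080e-01, -1.95186297e-03],
       [-9.99999979e-01,  1.74211350e-04, -1.05843108e-04],
       [ 1.06182942e-04,  1.95184451e-03, -9.99998090e-01]]), 'wrist_force': array([ 1.18127017,  0.08097791, -0.4855504 ]), 'moment': array([0.0181914 , 0.00671314, 0.0291204 ]), 'gripper_force': 0.0, 'gripper_width': 1.0024012293877465}
```

View pics/scene0.png

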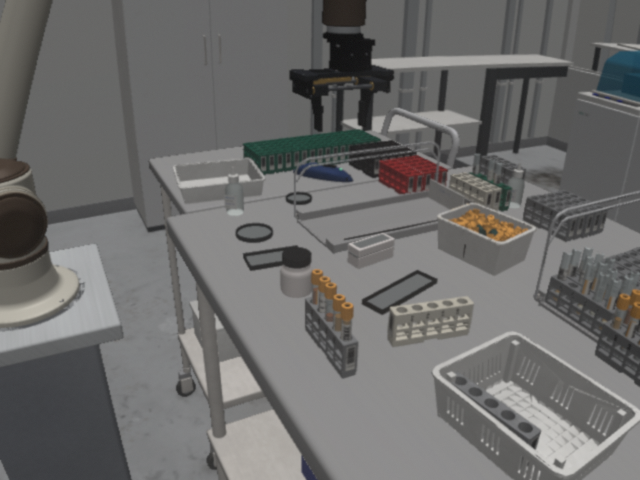

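View pics/side0.png

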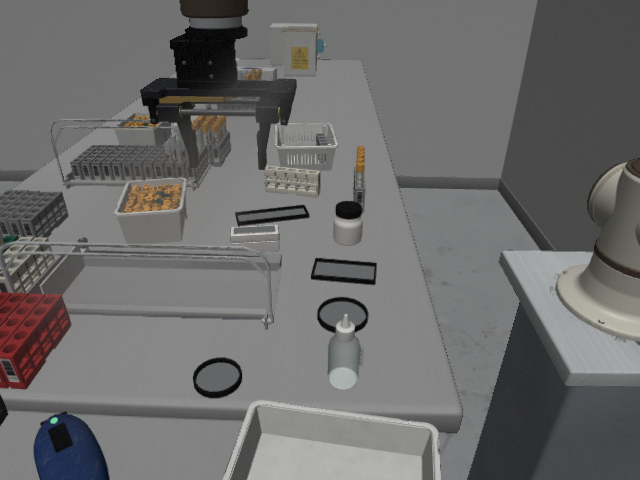

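Scene view: dropper (235,195), jar (297,272), slide box (372,248), cream rack (430,320) and full rack (330,320). Holders: round (254,232) and (298,198), rectangular (275,257) and (400,291). The side view shows the same things: dropper (343,355), jar (347,222), box (255,235), rack (292,180), holders (343,315), (218,377), (344,270), (272,214).

```bash
cat > m.py <<'E'
from h import *
H={'scene':{'A':(254,232),'B':(298,198),'boxh':(275,257),'rackh':(400,291)},'side':{'A':(343,315),'B':(218,377),'boxh':(344,270),'rackh':(272,214)}}
S={}
for n in H:
    s,p,d=snap(n); C=cloud(n,s,d); S[n]=(p,C)
    dark=(p.max(2)<60)&(np.abs(C[:,:,2])<.03)
    k,lab,st,ce=cv2.connectedComponentsWithStats(dark.astype(np.uint8),connectivity=8)
    for h,(u,v) in H[n].items():
        c=[i for i in range(1,k) if st[i,0]<=u<=st[i,0]+st[i,2] and st[i,1]<=v<=st[i,1]+st[i,3] and st[i,4]>40]
        if not c: print(n,h,'none'); continue
        i=max(c,key=lambda i:st[i,4])
        vv,uu=np.nonzero(lab==i); P=plane(n,s,np.c_[uu,vv],.010)[:,:2]
        r=cv2.minAreaRect((P*1000).astype(np.float32)); print(n,h,[np.round(x,1) for x in r])
    # objects by height
    m=np.zeros((480,640),np.uint8)
# objects: combined cloud height clusters
P=np.concatenate([S[n][1].reshape(-1,3) for n in S]); col=np.concatenate([S[n][0].reshape(-1,3) for n in S])
ok=(P[:,0]>.2)&(P[:,0]<.72)&(np.abs(P[:,1])<.5)&(P[:,2]>.02)&(P[:,2]<.125); P=P[ok]
G=np.zeros((1000,520),np.uint8); ix=((P[:,1]+.5)*1000).astype(int); iy=((P[:,0]-.2)*1000).astype(int)
np.add.at(G,(ix,iy),1)
k,lab,st,ce=cv2.connectedComponentsWithStats(cv2.morphologyEx((G>0).astype(np.uint8),cv2.MORPH_CLOSE,np.ones((7,7))))
l=lab[ix,iy]
for i in range(1,k):
    Q=P[l==i]
    if len(Q)<150: continue
    r=cv2.minAreaRect((Q[:,:2]*1000).astype(np.float32)); print(len(Q),[np.round(x,1) for x in r],'z',np.percentile(Q[:,2],[2,98]).round(3))
E
python3 m.py
```

```text
scene A [array([465.1,  69.8]), array([33.5, 70.8]), np.float64(68.7)]
scene B [array([631.1, 173.4]), array([66. , 30.6]), np.float64(58.7)]
scene boxh [array([440.3, -71.1]), array([64.2, 87.5]), np.float64(84.1)]
scene rackh [array([ 598.1, -276.4]), array([155.5,  49.3]), np.float64(16.5)]
side A [array([456.7,  58.9]), array([74.5, 81.1]), np.float64(1.5)]
side B [array([620. , 193.9]), array([62.4, 67. ]), np.float64(2.6)]
side boxh [array([452.8, -57.6]), array([ 66.5, 108.5]), np.float64(83.6)]
side rackh [array([ 598.7, -261. ]), array([150.6,  59.1]), np.float64(16.8)]
3668 [array([ 414.8, -359. ]), array([136.4,  24.5]), np.float64(89.0)] z [0.022 0.111]
3318 [array([ 567.4, -395. ]), array([ 31. , 131.7]), np.float64(78.4)] z [0.021 0.059]
2105 [array([ 443.2, -184.3]), array([55.3, 61.3]), np.float64(7.2)] z [0.022 0.074]
1655 [array([ 619. , -143.3]), array([92.8, 42.7]), np.float64(9.2)] z [0.021 0.042]
768 [array([641.8, -76.9]), array([ 43.1, 155.8]), np.float64(88.1)] z [0.02  0.024]
1148 [array([640.1,  74.6]), array([ 26.6, 158.5]), np.float64(88.9)] z [0.02  0.124]
2187 [array([458.5, 179.4]), array([44.4, 44.8]), np.float64(40.3)] z [0.022 0.101]
6289 [array([474.7, 353.6]), array([189.6, 211.8]), np.float64(82.2)] z [0.021 0.042]
278 [array([712.8, 340.4]), array([14.1, 40.8]), np.float64(0.6)] z [0.02  0.027]
1014 [array([660.5, 443.6]), array([111.8, 119. ]), np.float64(89.8)] z [0.022 0.056]
```

Emit:
{"method": "drive_tool", "body": {
  "rows": [
    {"tx": -2.24, "ty": 2.08},
    {"tx": -2.24, "ty": 2.08},
    {"tx": -2.24, "ty": 2.08},
    {"tx": -2.24, "ty": 2.08},
    {"tx": -2.24, "ty": 2.08},
    {"tx": -2.24, "ty": 2.08},
    {"tx": -2.24, "ty": 2.08},
    {"tx": -2.24, "ty": 2.08},
    {"tx": 0},
    {"tx": 0}
  ]
}}

```text
invalid input at $.rows[0]: expected keys tx, ty, tz, ax, ay, az, claw
```

```bash
python3 - <<'E'
from h import *
s,p,d=snap('wrist','w1.png'); C=cloud('wrist',s,d); np.savez('w1.npz',C=C,p=p)
print(s['tcp_pos'],s['ee_rot'].round(3).tolist())
for lo,hi in((.02,.06),(.075,.12)):
    m=(C[:,:,2]>lo)&(C[:,:,2]<hi)&(abs(C[:,:,0]-.458)<.04)&(abs(C[:,:,1]-.179)<.04)
    Q=C[m]; print(len(Q),Q[:,:2].min(0),Q[:,:2].max(0),cv2.minEnclosingCircle((Q[:,:2]*1000).astype(np.float32)) if len(Q) else 0)
E
```

```text
[6.24740268e-01 3.15055779e-05 2.22047291e-01] [[-0.0, -1.0, -0.001], [-1.0, 0.0, -0.0], [0.0, 0.001, -1.0]]
4 [0.47832888 0.18664796] [0.47921471 0.1891298 ] ((478.77178955078125, 187.88888549804688), 1.317689299583435)Traceback (most recent call last):
  File "<stdin>", line 6, in <module>
    return umr_minimum(a, axis, None, out, keepdims, initial, where)
ValueError: zero-size array to reduction operation minimum which has no identity
```

View pics/w1.png

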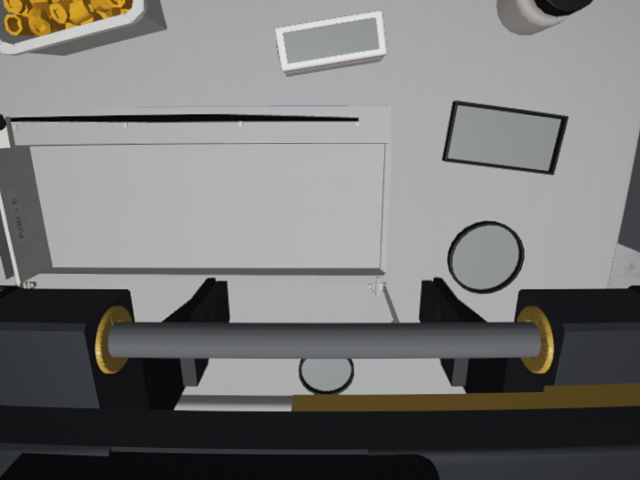

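Wrist view from the start pose: box holder (505,137), jar holder (486,257), slide box (330,42), and part of the dropper holder (326,372) between the fingers. I'll measure these from the saved view and send the move again with all keys.

Emit:
{"method": "drive_tool", "body": {
  "rows": [
    {"tx": -2.24, "ty": 2.08, "tz": 0, "ax": 0, "ay": 0, "az": 0, "claw": 8.7},
    {"tx": -2.24, "ty": 2.08, "tz": 0, "ax": 0, "ay": 0, "az": 0, "claw": 8.7},
    {"tx": -2.24, "ty": 2.08, "tz": 0, "ax": 0, "ay": 0, "az": 0, "claw": 8.7},
    {"tx": -2.24, "ty": 2.08, "tz": 0, "ax": 0, "ay": 0, "az": 0, "claw": 8.7},
    {"tx": -2.24, "ty": 2.08, "tz": 0, "ax": 0, "ay": 0, "az": 0, "claw": 8.7},
    {"tx": -2.24, "ty": 2.08, "tz": 0, "ax": 0, "ay": 0, "az": 0, "claw": 8.7},
    {"tx": -2.24, "ty": 2.08, "tz": 0, "ax": 0, "ay": 0, "az": 0, "claw": 8.7},
    {"tx": -2.24, "ty": 2.08, "tz": 0, "ax": 0, "ay": 0, "az": 0, "claw": 8.7},
    {"tx": 0, "ty": 0, "tz": 0, "ax": 0, "ay": 0, "az": 0, "claw": 8.7},
    {"tx": 0, "ty": 0, "tz": 0, "ax": 0, "ay": 0, "az": 0, "claw": 8.7}
  ]
}}

```text
time_s: 1.13
tcp_pos: [0.4578, 0.1802, 0.223]
ee_rot: [[0.003, -1.0, 0.001], [-1.0, -0.003, 0.0], [-0.0, -0.001, -1.0]]
wrist_force: [0.3, -0.4, 0.3]
gripper_width: 1.001
gripper_force: 0.0
```

```bash
cat >> h.py <<'E'
def rim(s,p,C,x,y,r=.1):
    """dark rim component near world (x,y) in a wrist picture"""
    m=(p.max(2)<50)&(abs(C[:,:,2])<.03)&(np.hypot(C[:,:,0]-x,C[:,:,1]-y)<r)
    k,lab,st,ce=cv2.connectedComponentsWithStats(m.astype(np.uint8))
    i=1+np.argmax(st[1:,4]); vv,uu=np.nonzero(lab==i); P=plane('wrist',s,np.c_[uu,vv],.010)[:,:2]*1000
    return [np.round(a,1) for a in cv2.minAreaRect(P.astype(np.float32))]
def blob(C,x,y,r,lo,hi):
    m=(C[:,:,2]>lo)&(C[:,:,2]<hi)&(np.hypot(C[:,:,0]-x,C[:,:,1]-y)<r)
    Q=C[m]
    if len(Q)<5: return len(Q)
    rr=cv2.minAreaRect((Q[:,:2]*1000).astype(np.float32))
    return len(Q),[np.round(a,1) for a in rr],np.percentile(Q[:,2],98).round(4)
E
python3 - <<'E'
from h import *
z=np.load('w1.npz'); s0=dict(tcp_pos=[.6247,0,.222],ee_rot=[[0,-1,-.001],[-1,0,0],[0,.001,-1]])
p,C=z['p'],z['C']
for a in((.457,.059,.06),(.45,-.06,.08)): print(rim(s0,p,C,*a))
print(blob(C,.619,-.143,.08,.025,.06))
s,p,d=snap('wrist','w2.png'); C=cloud('wrist',s,d)
print(s['tcp_pos'],s['ee_rot'].round(3).tolist())
for lo,hi in((.02,.06),(.07,.12)): print(blob(C,.458,.179,.04,lo,hi))
print(rim(s,p,C,.62,.193,.06),rim(s,p,C,.457,.059,.06))
E
```

```text
[array([460.5,  52.6]), array([75. , 78.6]), np.float64(50.7)]
[array([455. , -65.8]), array([ 53.9, 110.3]), np.float64(83.5)]
(5038, [array([ 619.8, -143.1]), array([89.7, 35. ]), np.float64(8.9)], np.float64(0.0419))
[0.45783786 0.18023406 0.2229692 ] [[0.003, -1.0, 0.001], [-1.0, -0.003, 0.0], [-0.0, -0.001, -1.0]]
(404, [array([460.5, 180.3]), array([40.4, 39.1]), np.float64(45.9)], np.float64(0.0596))
(866, [array([460.6, 179.9]), array([25.2, 24. ]), np.float64(51.7)], np.float64(0.1081))
[array([633.8, 195. ]), array([30.7, 58.2]), np.float64(30.1)] [array([460.7,  43.2]), array([74.9, 48.6]), np.float64(13.0)]
```

View pics/w2.png

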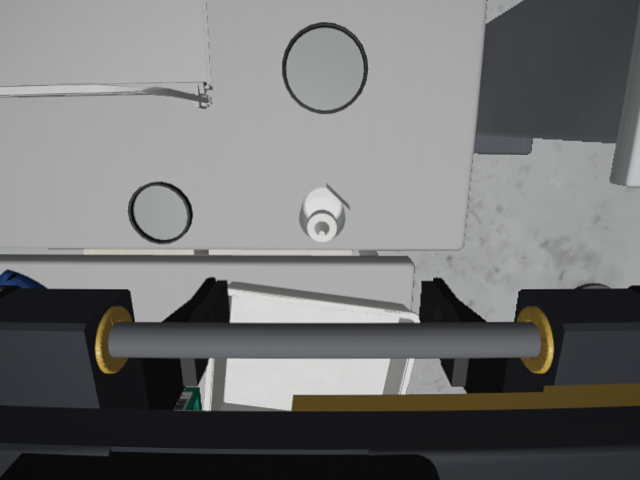

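Wrist view: dropper nozzle (322,228), dropper holder (160,212), jar holder (325,67), all unobstructed. Next I'll tighten the rim measurement.

```bash
cat >> h.py <<'E'
def circ(n,s,p,u,v,w=60,thr=70):
    """rim ellipse round pixel u,v -> world hull circle at z=.010"""
    m=np.zeros(p.shape[:2],np.uint8); y0,x0=max(v-w,0),max(u-w,0)
    m[y0:v+w,x0:u+w]=(p[y0:v+w,x0:u+w].max(2)<thr)
    cs,_=cv2.findContours(m,cv2.RETR_EXTERNAL,cv2.CHAIN_APPROX_NONE)
    c=max([c for c in cs if cv2.pointPolygonTest(cv2.convexHull(c),(float(u),float(v)),False)>=0],key=len)
    P=(plane(n,s,c.reshape(-1,2),.010)[:,:2]*1000).astype(np.float32)
    return [np.round(a,1) for a in cv2.minAreaRect(P)]
E
python3 - <<'E'
from h import *
s=sense(); p=cv2.imread('pics/w2.png')[:,:,::-1]
print('B',circ('wrist',s,p,160,212,45)); print('A',circ('wrist',s,p,325,67))
s0=dict(tcp_pos=[.6247,0,.222],ee_rot=[[0,-1,-.001],[-1,0,0],[0,.001,-1]])
p=cv2.imread('pics/w1.png')[:,:,::-1]
print('A',circ('wrist',s0,p,486,257)); print('box',circ('wrist',s0,p,505,137,80))
p=cv2.imread('pics/side0.png')[:,:,::-1]
print('B',circ('side',s,p,218,377)); print('A',circ('side',s,p,343,315,40))
E
```

```text
B [array([621.6, 186. ]), array([63.3, 60.3]), np.float64(37.4)]
A [array([458.6,  53.8]), array([75.7, 75.1]), np.float64(42.4)]
A [array([459.8,  52.7]), array([74.8, 79.6]), np.float64(46.0)]
box [array([454.9, -65.7]), array([ 54.8, 111.1]), np.float64(83.4)]
B [array([619.9, 193.9]), array([62.6, 67. ]), np.float64(2.6)]
A [array([457.3,  59.9]), array([76.5, 83. ]), np.float64(2.2)]
```

Emit:
{"method": "drive_tool", "body": {
  "rows": [
    {"tx": 0, "ty": -0.27, "tz": 3, "ax": 0, "ay": 0, "az": 0, "claw": 6},
    {"tx": 0, "ty": 0, "tz": 3, "ax": 0, "ay": 0, "az": 0, "claw": 6},
    {"tx": 0, "ty": 0, "tz": 3, "ax": 0, "ay": 0, "az": 0, "claw": 6},
    {"tx": 0, "ty": 0, "tz": 3, "ax": 0, "ay": 0, "az": 0, "claw": 6},
    {"tx": 0, "ty": 0, "tz": 2, "ax": 0, "ay": 0, "az": 0, "claw": 6},
    {"tx": 0, "ty": 0, "tz": 1.3, "ax": 0, "ay": 0, "az": 0, "claw": 6},
    {"tx": 0, "ty": 0, "tz": 0, "ax": 0, "ay": 0, "az": 0, "claw": 1},
    {"tx": 0, "ty": 0, "tz": 0, "ax": 0, "ay": 0, "az": 0, "claw": 1},
    {"tx": 0, "ty": 0, "tz": 0, "ax": 0, "ay": 0, "az": 0, "claw": 1},
    {"tx": 0, "ty": 0, "tz": 0, "ax": 0, "ay": 0, "az": 0, "claw": 1}
  ]
}}

```text
time_s: 2.02
tcp_pos: [0.4624, 0.1795, 0.0708]
ee_rot: [[-0.0, -1.0, 0.002], [-1.0, 0.0, 0.002], [-0.002, -0.002, -1.0]]
wrist_force: [0.1, -0.0, -0.3]
gripper_width: 0.472
gripper_force: 0.0
```

Emit:
{"method": "drive_tool", "body": {
  "rows": [
    {"tx": 0, "ty": 0, "tz": 0, "ax": 0, "ay": 0, "az": 0, "claw": 1},
    {"tx": 0, "ty": 0, "tz": 0, "ax": 0, "ay": 0, "az": 0, "claw": 1},
    {"tx": 0, "ty": 0, "tz": 0, "ax": 0, "ay": 0, "az": 0, "claw": 1},
    {"tx": 0, "ty": 0, "tz": 0, "ax": 0, "ay": 0, "az": 0, "claw": 1}
  ]
}}

```text
time_s: 2.35
tcp_pos: [0.4615, 0.1794, 0.0701]
ee_rot: [[0.0, -1.0, 0.001], [-1.0, -0.0, 0.001], [-0.001, -0.001, -1.0]]
wrist_force: [-0.8, -0.1, 1.9]
gripper_width: 0.263
gripper_force: 30.2
```

Emit:
{"method": "drive_tool", "body": {
  "rows": [
    {"tx": 0, "ty": 0, "tz": -2.0, "ax": 0, "ay": 0, "az": 0, "claw": 1},
    {"tx": 0, "ty": 0, "tz": -3.0, "ax": 0, "ay": 0, "az": 0, "claw": 1},
    {"tx": -0.16, "ty": -2.7, "tz": -1, "ax": 0, "ay": 0, "az": 0, "claw": 1},
    {"tx": -0.15, "ty": -3.0, "tz": 0, "ax": 0, "ay": 0, "az": 0, "claw": 1},
    {"tx": -0.15, "ty": -3.0, "tz": 0, "ax": 0, "ay": 0, "az": 0, "claw": 1},
    {"tx": -0.15, "ty": -3.0, "tz": 0, "ax": 0, "ay": 0, "az": 0, "claw": 1},
    {"tx": -0.15, "ty": -2.75, "tz": 0, "ax": 0, "ay": 0, "az": 0, "claw": 1},
    {"tx": 0, "ty": -1.5, "tz": 0, "ax": 0, "ay": 0, "az": 0, "claw": 1},
    {"tx": 0, "ty": 0, "tz": 0, "ax": 0, "ay": 0, "az": 0, "claw": 1},
    {"tx": 0, "ty": 0, "tz": 0, "ax": 0, "ay": 0, "az": 0, "claw": 1}
  ]
}}

```text
time_s: 3.18
tcp_pos: [0.6205, 0.1865, 0.1284]
ee_rot: [[-0.001, -1.0, -0.002], [-1.0, 0.001, -0.001], [0.001, 0.002, -1.0]]
wrist_force: [-0.5, -0.0, -1.5]
gripper_width: 0.26
gripper_force: 30.2
```

```bash
python3 - <<'E'
from h import *
s,p,d=snap('wrist','w3.png')
print(s['tcp_pos'],s['gripper_force'])
E
```

```text
[0.62052263 0.18648558 0.12837778] 30.155076967785135
```

View pics/w3.png

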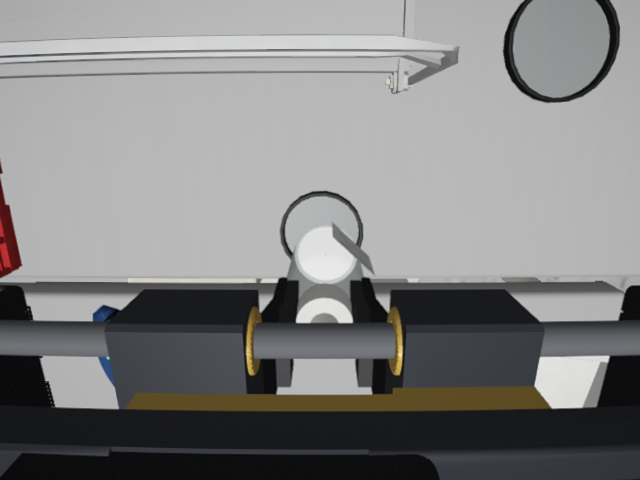

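Dropper held over its holder, rim top (322,191), sides (281,232) and (362,232). A quick cast checks the centre.

```bash
python3 - <<'E'
from h import *
print(plane('wrist',sense(),[(322,191),(281,232),(362,232)],.01).round(4))
E
```

```text
[[0.6214 0.1563 0.01  ]
 [0.652  0.187  0.01  ]
 [0.5916 0.187  0.01  ]]
```

Emit:
{"method": "drive_tool", "body": {
  "rows": [
    {"tx": -0.05, "ty": -0.1, "tz": 1.8, "ax": 0, "ay": 0, "az": 0, "claw": 1},
    {"tx": 0, "ty": 0, "tz": 1.8, "ax": 0, "ay": 0, "az": 0, "claw": 1},
    {"tx": 0, "ty": 0, "tz": 1.0, "ax": 0, "ay": 0, "az": 0, "claw": 1},
    {"tx": 0, "ty": 0, "tz": 0.5, "ax": 0, "ay": 0, "az": 0, "claw": 1},
    {"tx": 0, "ty": 0, "tz": 0.3, "ax": 0, "ay": 0, "az": 0, "claw": 1},
    {"tx": 0, "ty": 0, "tz": 0, "ax": 0, "ay": 0, "az": 0, "claw": 1},
    {"tx": 0, "ty": 0, "tz": 0, "ax": 0, "ay": 0, "az": 0, "claw": 1}
  ]
}}

```text
time_s: 3.82
tcp_pos: [0.6221, 0.1876, 0.0764]
ee_rot: [[0.0, -1.0, 0.001], [-1.0, -0.0, 0.0], [-0.0, -0.001, -1.0]]
wrist_force: [0.4, 0.1, -0.7]
gripper_width: 0.26
gripper_force: 30.1
```

Emit:
{"method": "drive_tool", "body": {
  "rows": [
    {"tx": 0, "ty": 0, "tz": 0.15, "ax": 0, "ay": 0, "az": 0, "claw": 1},
    {"tx": 0, "ty": 0, "tz": 0, "ax": 0, "ay": 0, "az": 0, "claw": 1},
    {"tx": 0, "ty": 0, "tz": 0, "ax": 0, "ay": 0, "az": 0, "claw": 7},
    {"tx": 0, "ty": 0, "tz": 0, "ax": 0, "ay": 0, "az": 0, "claw": 7},
    {"tx": 0, "ty": 0, "tz": 0, "ax": 0, "ay": 0, "az": 0, "claw": 7},
    {"tx": 0, "ty": 0, "tz": 0, "ax": 0, "ay": 0, "az": 0, "claw": 7},
    {"tx": 0, "ty": 0, "tz": -2, "ax": 0, "ay": 0, "az": 0, "claw": 7},
    {"tx": 0, "ty": 0, "tz": -3.5, "ax": 0, "ay": 0, "az": 0, "claw": 7},
    {"tx": 0, "ty": 0, "tz": -3.5, "ax": 0, "ay": 0, "az": 0, "claw": 7},
    {"tx": 0, "ty": 0, "tz": -3.5, "ax": 0, "ay": 0, "az": 0, "claw": 7}
  ]
}}

```text
time_s: 4.65
tcp_pos: [0.6216, 0.1871, 0.2004]
ee_rot: [[0.0, -1.0, -0.001], [-1.0, -0.0, -0.001], [0.001, 0.001, -1.0]]
wrist_force: [0.5, 0.4, 0.2]
gripper_width: 0.765
gripper_force: 0.0
```

Emit:
{"method": "drive_tool", "body": {
  "rows": [
    {"tx": 0, "ty": 0, "tz": -2.1, "ax": 0, "ay": 0, "az": 0, "claw": 7},
    {"tx": 3.3, "ty": 0, "tz": 0, "ax": 0, "ay": 0, "az": 0, "claw": 7},
    {"tx": 3.3, "ty": 0, "tz": 0, "ax": 0, "ay": 0, "az": 0, "claw": 7},
    {"tx": 3.3, "ty": 0, "tz": 0, "ax": 0, "ay": 0, "az": 0, "claw": 7},
    {"tx": 3.3, "ty": 0, "tz": 0, "ax": 0, "ay": 0, "az": 0, "claw": 7},
    {"tx": 3.3, "ty": 0, "tz": 0, "ax": 0, "ay": 0, "az": 0, "claw": 7},
    {"tx": 3.3, "ty": 0, "tz": 0, "ax": 0, "ay": 0, "az": 0, "claw": 7},
    {"tx": 3.3, "ty": 0, "tz": 0, "ax": 0, "ay": 0, "az": 0, "claw": 7},
    {"tx": 3.3, "ty": 0, "tz": 0, "ax": 0, "ay": 0, "az": 0, "claw": 7},
    {"tx": 3.3, "ty": 0, "tz": 0, "ax": 0, "ay": 0, "az": 0, "claw": 7}
  ]
}}

```text
time_s: 5.48
tcp_pos: [0.6215, -0.1113, 0.2204]
ee_rot: [[0.0, -1.0, 0.0], [-1.0, -0.0, -0.0], [0.0, -0.0, -1.0]]
wrist_force: [0.3, 0.0, -0.4]
gripper_width: 0.802
gripper_force: 0.0
```

Emit:
{"method": "drive_tool", "body": {
  "rows": [
    {"tx": 3.3, "ty": 0, "tz": 0, "ax": 0, "ay": 0, "az": 0, "claw": 7},
    {"tx": 0, "ty": 0, "tz": 0, "ax": 0, "ay": 0, "az": 0.118, "claw": 7},
    {"tx": 0, "ty": 0, "tz": 0, "ax": 0, "ay": 0, "az": 0.118, "claw": 7},
    {"tx": 0, "ty": 0, "tz": 0, "ax": 0, "ay": 0, "az": 0.118, "claw": 7},
    {"tx": 0, "ty": 0, "tz": 0, "ax": 0, "ay": 0, "az": 0.118, "claw": 7},
    {"tx": 0, "ty": 0, "tz": 0, "ax": 0, "ay": 0, "az": 0.118, "claw": 7},
    {"tx": 0, "ty": 0, "tz": 0, "ax": 0, "ay": 0, "az": 0.118, "claw": 7},
    {"tx": 0, "ty": 0, "tz": 0, "ax": 0, "ay": 0, "az": 0.118, "claw": 7},
    {"tx": 0, "ty": 0, "tz": 0, "ax": 0, "ay": 0, "az": 0.118, "claw": 7},
    {"tx": 0, "ty": 0, "tz": 0, "ax": 0, "ay": 0, "az": 0.118, "claw": 7}
  ]
}}

```text
time_s: 6.32
tcp_pos: [0.6218, -0.1427, 0.2202]
ee_rot: [[-0.876, -0.482, 0.0], [-0.482, 0.876, -0.0], [-0.0, -0.0, -1.0]]
wrist_force: [0.4, 0.0, 0.1]
gripper_width: 0.801
gripper_force: 0.0
```

Emit:
{"method": "drive_tool", "body": {
  "rows": [
    {"tx": 0, "ty": 0, "tz": 0, "ax": 0, "ay": 0, "az": 0.118, "claw": 7},
    {"tx": 0, "ty": 0, "tz": 0, "ax": 0, "ay": 0, "az": 0.118, "claw": 7},
    {"tx": 0, "ty": 0, "tz": 0, "ax": 0, "ay": 0, "az": 0.118, "claw": 7},
    {"tx": 0, "ty": 0, "tz": 0, "ax": 0, "ay": 0, "az": 0, "claw": 7},
    {"tx": 0, "ty": 0, "tz": 0, "ax": 0, "ay": 0, "az": 0, "claw": 7}
  ]
}}

```text
time_s: 6.73
tcp_pos: [0.6218, -0.1427, 0.2202]
ee_rot: [[-0.988, -0.157, 0.0], [-0.157, 0.988, -0.0], [-0.0, -0.0, -1.0]]
wrist_force: [0.3, -0.2, -0.4]
gripper_width: 0.809
gripper_force: 0.0
```

```bash
python3 - <<'E'
from h import *
s,p,d=snap('wrist','w4.png'); C=cloud('wrist',s,d)
print(s['tcp_pos'],s['ee_rot'].round(3).tolist(),s['joints'].round(1))
print(blob(C,.62,-.143,.07,.025,.06))
s,p,d=snap('side','s4.png');C=cloud('side',s,d); print(blob(C,.62,.187,.04,.03,.14))
s,p,d=snap('scene','c4.png');C=cloud('scene',s,d); print(blob(C,.62,.187,.04,.03,.14))
E
```

```text
[ 0.62177817 -0.14271095  0.22016382] [[-0.988, -0.157, 0.0], [-0.157, 0.988, -0.0], [-0.0, -0.0, -1.0]] [  1.6  23.4   2.2   0.  -68.8 -82.5]
(3699, [array([ 619.2, -143.8]), array([90.3, 34. ]), np.float64(9.0)], np.float64(0.0419))
(1544, [array([616.2, 194.2]), array([44.3, 31.1]), np.float64(16.7)], np.float64(0.1037))
(357, [array([617.1, 178.1]), array([33.2, 38.4]), np.float64(60.6)], np.float64(0.1058))
```

View pics/w4.png

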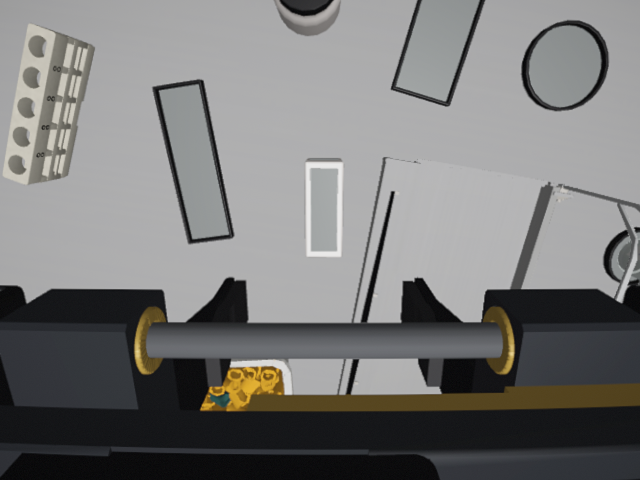

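Wrist view: slide box (323,207) aligned with the fingers, tray edge about 30 mm clear of it, rack holder (193,160), rack (48,105). Descending.

Emit:
{"method": "drive_tool", "body": {
  "rows": [
    {"tx": 0.26, "ty": -0.06, "tz": 2, "ax": 0, "ay": 0, "az": 0, "claw": 4.8},
    {"tx": 0, "ty": 0, "tz": 3, "ax": 0, "ay": 0, "az": 0, "claw": 4.8},
    {"tx": 0, "ty": 0, "tz": 3, "ax": 0, "ay": 0, "az": 0, "claw": 4.8},
    {"tx": 0, "ty": 0, "tz": 3, "ax": 0, "ay": 0, "az": 0, "claw": 4.8},
    {"tx": 0, "ty": 0, "tz": 3, "ax": 0, "ay": 0, "az": 0, "claw": 4.8},
    {"tx": 0, "ty": 0, "tz": 2, "ax": 0, "ay": 0, "az": 0, "claw": 4.8},
    {"tx": 0, "ty": 0, "tz": 0, "ax": 0, "ay": 0, "az": 0, "claw": 4.8}
  ]
}}

```text
time_s: 7.47
tcp_pos: [0.6157, -0.1434, 0.0548]
ee_rot: [[-0.988, -0.154, -0.01], [-0.154, 0.988, 0.001], [0.01, 0.003, -1.0]]
wrist_force: [-1.2, -0.1, -0.9]
gripper_width: 0.559
gripper_force: 0.0
```

```bash
python3 - <<'E'
from h import *
s0=dict(tcp_pos=[.6218,-.1427,.2202],ee_rot=[[-.988,-.157,0],[-.157,.988,0],[0,0,-1]])
p=cv2.imread('pics/w4.png')[:,:,::-1]
print('rackh',circ('wrist',s0,p,193,160,100))
E
```

```text
rackh [array([ 601.1, -270. ]), array([149.3,  47. ]), np.float64(16.6)]
```

Emit:
{"method": "drive_tool", "body": {
  "rows": [
    {"tx": -0.1, "ty": 0, "tz": 2, "ax": 0, "ay": 0, "az": 0, "claw": 4.8},
    {"tx": 0, "ty": 0, "tz": 1.6, "ax": 0, "ay": 0, "az": 0, "claw": 4.8},
    {"tx": 0, "ty": 0, "tz": 1.0, "ax": 0, "ay": 0, "az": 0, "claw": 4.8},
    {"tx": 0, "ty": 0, "tz": 0.5, "ax": 0, "ay": 0, "az": 0, "claw": 4.8},
    {"tx": 0, "ty": 0, "tz": 0, "ax": 0, "ay": 0, "az": 0, "claw": 2},
    {"tx": 0, "ty": 0, "tz": 0, "ax": 0, "ay": 0, "az": 0, "claw": 2},
    {"tx": 0, "ty": 0, "tz": 0, "ax": 0, "ay": 0, "az": 0, "claw": 2},
    {"tx": 0, "ty": 0, "tz": 0, "ax": 0, "ay": 0, "az": 0, "claw": 2},
    {"tx": 0, "ty": 0, "tz": 0, "ax": 0, "ay": 0, "az": 0, "claw": 2}
  ]
}}

```text
time_s: 8.22
tcp_pos: [0.6212, -0.1436, 0.0104]
ee_rot: [[-0.988, -0.155, 0.003], [-0.155, 0.988, -0.0], [-0.002, -0.001, -1.0]]
wrist_force: [-0.7, 1.0, 2.5]
gripper_width: 0.388
gripper_force: 30.0
```

Emit:
{"method": "drive_tool", "body": {
  "rows": [
    {"tx": 0, "ty": 0, "tz": -1.5, "ax": 0, "ay": 0, "az": 0, "claw": 2},
    {"tx": 0, "ty": 0, "tz": -3, "ax": 0, "ay": 0, "az": 0, "claw": 2},
    {"tx": 0, "ty": 0, "tz": -3, "ax": 0, "ay": 0, "az": 0, "claw": 2},
    {"tx": 2.5, "ty": 1.7, "tz": -0.5, "ax": 0, "ay": 0, "az": 0, "claw": 2},
    {"tx": 2.5, "ty": 1.7, "tz": 0, "ax": 0, "ay": 0, "az": 0, "claw": 2},
    {"tx": 2.5, "ty": 1.7, "tz": 0, "ax": 0, "ay": 0, "az": 0, "claw": 2},
    {"tx": 2.5, "ty": 1.7, "tz": 0, "ax": 0, "ay": 0, "az": 0, "claw": 2},
    {"tx": 2.5, "ty": 1.7, "tz": 0, "ax": 0, "ay": 0, "az": 0, "claw": 2},
    {"tx": 2.6, "ty": 1.7, "tz": 0, "ax": 0, "ay": 0, "az": 0, "claw": 2},
    {"tx": 0, "ty": 0, "tz": 0, "ax": 0, "ay": 0, "az": 0.091, "claw": 2}
  ]
}}

```text
time_s: 9.05
tcp_pos: [0.4486, -0.0653, 0.0886]
ee_rot: [[-0.998, -0.062, -0.006], [-0.062, 0.998, 0.001], [0.006, 0.001, -1.0]]
wrist_force: [-0.7, -0.6, -0.9]
gripper_width: 0.387
gripper_force: 30.0
```

Emit:
{"method": "drive_tool", "body": {
  "rows": [
    {"tx": 0, "ty": 0, "tz": 0, "ax": 0, "ay": 0, "az": 0.091, "claw": 2},
    {"tx": 0, "ty": 0, "tz": 0, "ax": 0, "ay": 0, "az": 0.09, "claw": 2},
    {"tx": 0, "ty": 0, "tz": 0, "ax": 0, "ay": 0, "az": 0, "claw": 2},
    {"tx": 0, "ty": 0, "tz": 0, "ax": 0, "ay": 0, "az": 0, "claw": 2}
  ]
}}

```text
time_s: 9.38
tcp_pos: [0.4553, -0.066, 0.0893]
ee_rot: [[-0.993, 0.115, 0.0], [0.115, 0.993, 0.0], [-0.0, 0.0, -1.0]]
wrist_force: [-0.9, 0.9, -1.5]
gripper_width: 0.387
gripper_force: 30.0
```

```bash
python3 - <<'E'
from h import *
s,p,d=snap('wrist','w5.png'); C=cloud('wrist',s,d)
print(s['tcp_pos'],s['ee_rot'].round(3).tolist(),s['joints'].round(1),s['gripper_force'])
E
```

```text
[ 0.45533403 -0.06598826  0.08929568] [[-0.993, 0.115, 0.0], [0.115, 0.993, 0.0], [-0.0, 0.0, -1.0]] [  12.1   15.   -32.4   -0.   -42.6 -108.7] 29.99983053188771
```

View pics/w5.png

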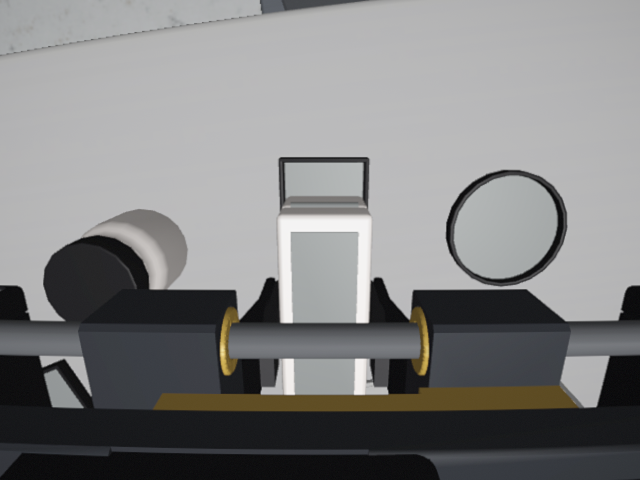

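The slide box hangs over its holder, lined up with it, rim corners (281,159) and (368,159). Lowering it.

Emit:
{"method": "drive_tool", "body": {
  "rows": [
    {"tx": 0, "ty": 0, "tz": 2.5, "ax": 0, "ay": 0, "az": 0, "claw": 2},
    {"tx": 0, "ty": 0, "tz": 2.5, "ax": 0, "ay": 0, "az": 0, "claw": 2},
    {"tx": 0, "ty": 0, "tz": 1.3, "ax": 0, "ay": 0, "az": 0, "claw": 2},
    {"tx": 0, "ty": 0, "tz": 0.7, "ax": 0, "ay": 0, "az": 0, "claw": 2},
    {"tx": 0, "ty": 0, "tz": 0.4, "ax": 0, "ay": 0, "az": 0, "claw": 2},
    {"tx": 0, "ty": 0, "tz": 0, "ax": 0, "ay": 0, "az": 0, "claw": 2},
    {"tx": 0, "ty": 0, "tz": 0, "ax": 0, "ay": 0, "az": 0, "claw": 2},
    {"tx": 0, "ty": 0, "tz": 0, "ax": 0, "ay": 0, "az": 0, "claw": 2}
  ]
}}

```text
time_s: 10.1
tcp_pos: [0.4562, -0.0659, 0.0159]
ee_rot: [[-0.993, 0.117, 0.002], [0.117, 0.993, 0.0], [-0.002, 0.001, -1.0]]
wrist_force: [0.1, -0.3, -0.9]
gripper_width: 0.385
gripper_force: 30.0
```

Emit:
{"method": "drive_tool", "body": {
  "rows": [
    {"tx": 0, "ty": 0, "tz": 0.15, "ax": 0, "ay": 0, "az": 0, "claw": 2},
    {"tx": 0, "ty": 0, "tz": 0, "ax": 0, "ay": 0, "az": 0, "claw": 2},
    {"tx": 0, "ty": 0, "tz": 0, "ax": 0, "ay": 0, "az": 0, "claw": 4.8},
    {"tx": 0, "ty": 0, "tz": 0, "ax": 0, "ay": 0, "az": 0, "claw": 4.8},
    {"tx": 0, "ty": 0, "tz": 0, "ax": 0, "ay": 0, "az": 0, "claw": 4.8},
    {"tx": 0, "ty": 0, "tz": -2, "ax": 0, "ay": 0, "az": 0, "claw": 4.8},
    {"tx": 0, "ty": 0, "tz": -3.7, "ax": 0, "ay": 0, "az": 0, "claw": 4.8},
    {"tx": 0, "ty": 0, "tz": -3.7, "ax": 0, "ay": 0, "az": 0, "claw": 4.8},
    {"tx": 0, "ty": 0, "tz": -3.7, "ax": 0, "ay": 0, "az": 0, "claw": 4.8},
    {"tx": 0, "ty": 0, "tz": -3.7, "ax": 0, "ay": 0, "az": 0, "claw": 4.8}
  ]
}}

```text
time_s: 10.93
tcp_pos: [0.4549, -0.0661, 0.1836]
ee_rot: [[-0.993, 0.117, 0.0], [0.117, 0.993, 0.0], [-0.0, 0.0, -1.0]]
wrist_force: [0.1, 0.3, -0.4]
gripper_width: 0.549
gripper_force: 0.0
```

Emit:
{"method": "drive_tool", "body": {
  "rows": [
    {"tx": 0, "ty": 0, "tz": -3.8, "ax": 0, "ay": 0, "az": 0, "claw": 4.8},
    {"tx": -1.64, "ty": -3.48, "tz": 0, "ax": 0, "ay": 0, "az": 0, "claw": 4.8},
    {"tx": -1.64, "ty": -3.48, "tz": 0, "ax": 0, "ay": 0, "az": 0, "claw": 4.8},
    {"tx": -1.64, "ty": -3.48, "tz": 0, "ax": 0, "ay": 0, "az": 0, "claw": 4.8},
    {"tx": -1.64, "ty": -3.48, "tz": 0, "ax": 0, "ay": 0, "az": 0, "claw": 4.8},
    {"tx": -1.64, "ty": -3.48, "tz": 0, "ax": 0, "ay": 0, "az": 0, "claw": 4.8},
    {"tx": -1.64, "ty": -3.48, "tz": 0, "ax": 0, "ay": 0, "az": 0, "claw": 4.8},
    {"tx": -1.64, "ty": -3.48, "tz": 0, "ax": 0, "ay": 0, "az": 0, "claw": 4.8},
    {"tx": -1.64, "ty": -3.48, "tz": 0, "ax": 0, "ay": 0, "az": 0, "claw": 4.8},
    {"tx": -1.64, "ty": -3.48, "tz": 0, "ax": 0, "ay": 0, "az": 0, "claw": 4.8}
  ]
}}

```text
time_s: 11.77
tcp_pos: [0.5654, -0.3962, 0.2193]
ee_rot: [[-0.993, 0.117, -0.0], [0.117, 0.993, 0.0], [0.0, 0.0, -1.0]]
wrist_force: [0.8, 1.9, 0.0]
gripper_width: 0.552
gripper_force: 0.0
```

Emit:
{"method": "drive_tool", "body": {
  "rows": [
    {"tx": 0, "ty": 0, "tz": 0, "ax": 0, "ay": 0, "az": 0.086, "claw": 4.8},
    {"tx": 0, "ty": 0, "tz": 0, "ax": 0, "ay": 0, "az": 0, "claw": 4.8},
    {"tx": 0, "ty": 0, "tz": 0, "ax": 0, "ay": 0, "az": 0, "claw": 4.8}
  ]
}}

```text
time_s: 12.02
tcp_pos: [0.5649, -0.3943, 0.2188]
ee_rot: [[-0.98, 0.201, -0.001], [0.201, 0.98, 0.001], [0.001, 0.001, -1.0]]
wrist_force: [0.6, 0.5, 0.1]
gripper_width: 0.552
gripper_force: 0.0
```

```bash
python3 - <<'E'
from h import *
s,p,d=snap('wrist','w6.png'); C=cloud('wrist',s,d)
print(s['tcp_pos'],s['ee_rot'].round(3).tolist(),s['joints'].round(1))
print(blob(C,.567,-.395,.08,.048,.07))
s,p,d=snap('scene','c6.png');C=cloud('scene',s,d); print(blob(C,.455,-.066,.06,.025,.08))
s,p,d=snap('side','s6.png');C=cloud('side',s,d); print(blob(C,.455,-.066,.06,.025,.08))
E
```

```text
[ 0.5649105  -0.39434098  0.21878047] [[-0.98, 0.201, -0.001], [0.201, 0.98, 0.001], [0.001, 0.001, -1.0]] [-21.5  28.5  10.4  -0.  -71.9 -80.1]
(2903, [array([ 568.1, -396.5]), array([ 23.5, 128.8]), np.float64(77.8)], np.float64(0.0595))
(767, [array([453.2, -66.8]), array([41.6, 88.5]), np.float64(83.0)], np.float64(0.0456))
(961, [array([451.6, -63.8]), array([37.5, 89.4]), np.float64(83.7)], np.float64(0.0437))
```

View pics/w6.png

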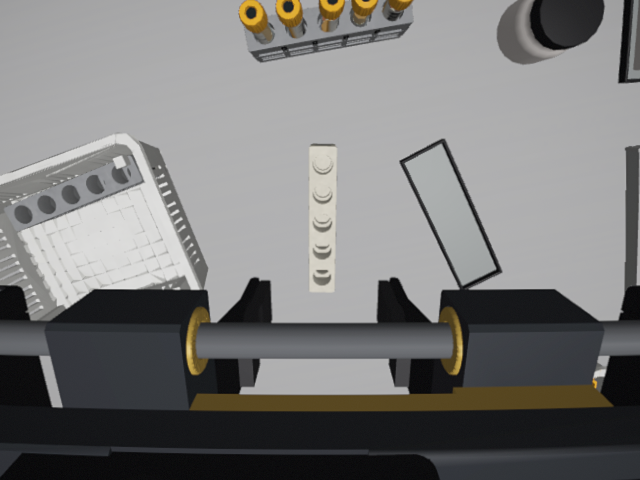

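View pics/s6.png

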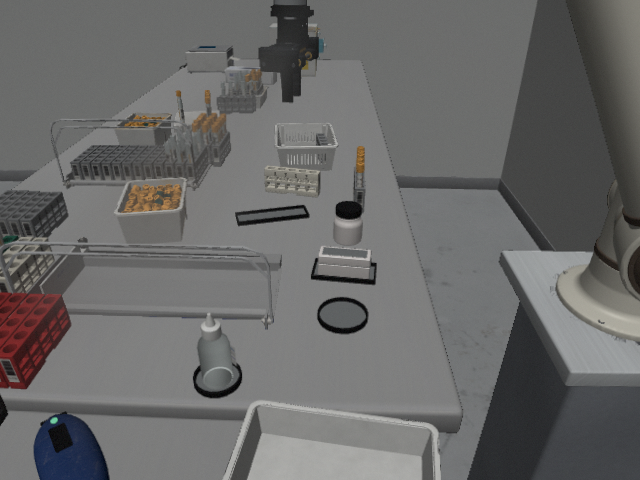

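Wrist view: rack (322,217) between the fingers, basket on the left with its edge at (205,270), full rack (330,25) well clear. Side view: dropper (215,360) and box (345,262) stand in their holders. Before going down, the basket's height needs checking.

```bash
python3 - <<'E'
from h import *
s,p,d=snap('wrist'); C=cloud('wrist',s,d)
Q=C[130:320,60:215].reshape(-1,3); Q=Q[Q[:,2]>.03]; t=(Q[:,:2]-[.568,-.3965])@np.array([[.98,.2],[-.2,.98]])
print('top',np.percentile(Q[:,2],[90,99]))
for h in(.03,.05,.07,.09): q=t[Q[:,2]>h]; print(h,len(q), 'max perp', q[:,1].max() if len(q) else 0, 'within |along|<.05', q[abs(q[:,0])<.05,1].max() if (abs(q[:,0])<.05).any() else None)
E
```

```text
top [0.30716529 0.31079141]
0.03 11141 max perp -0.024486472884807174 within |along|<.05 -0.024486472884807174
0.05 9317 max perp -0.024486472884807174 within |along|<.05 -0.024486472884807174
0.07 5594 max perp -0.024486472884807174 within |along|<.05 -0.024486472884807174
0.09 4188 max perp -0.024486472884807174 within |along|<.05 -0.024486472884807174
```

```bash
python3 - <<'E'
from h import *
s,p,d=snap('wrist'); C=cloud('wrist',s,d)
Q=C[100:320,0:215].reshape(-1,3); Q=Q[(Q[:,2]>.03)&(Q[:,2]<.14)]; t=(Q[:,:2]-[.568,-.3965])@np.array([[.98,.2],[-.2,.98]])
print('top',np.percentile(Q[:,2],[90,99]))
for h in(.03,.05,.07,.085): q=t[Q[:,2]>h]; print(h,len(q), [ (a,q[abs(q[:,0])<a,1].max().round(3)) for a in(.04,.06,.2) if (abs(q[:,0])<a).any()])
E
```

```text
top [0.07064233 0.07178998]
0.03 10465 [(0.04, np.float64(-0.11)), (0.06, np.float64(-0.105)), (0.2, np.float64(-0.105))]
0.05 7453 [(0.04, np.float64(-0.11)), (0.06, np.float64(-0.105)), (0.2, np.float64(-0.105))]
0.07 1900 [(0.04, np.float64(-0.112)), (0.06, np.float64(-0.105)), (0.2, np.float64(-0.105))]
0.085 0 []
```

Emit:
{"method": "drive_tool", "body": {
  "rows": [
    {"tx": -0.36, "ty": -0.15, "tz": 2.5, "ax": 0, "ay": 0, "az": 0, "claw": 4.8},
    {"tx": 0, "ty": 0, "tz": 3, "ax": 0, "ay": 0, "az": 0, "claw": 4.8},
    {"tx": 0, "ty": 0, "tz": 3, "ax": 0, "ay": 0, "az": 0, "claw": 4.8},
    {"tx": 0, "ty": 0, "tz": 3, "ax": 0, "ay": 0, "az": 0, "claw": 4.8},
    {"tx": 0, "ty": 0, "tz": 3, "ax": 0, "ay": 0, "az": 0, "claw": 4.8},
    {"tx": 0, "ty": 0, "tz": 2.5, "ax": 0, "ay": 0, "az": 0, "claw": 4.8},
    {"tx": 0, "ty": 0, "tz": 1.7, "ax": 0, "ay": 0, "az": 0, "claw": 4.8},
    {"tx": 0, "ty": 0, "tz": 0.9, "ax": 0, "ay": 0, "az": 0, "claw": 4.8},
    {"tx": 0, "ty": 0, "tz": 0, "ax": 0, "ay": 0, "az": 0, "claw": 4.8},
    {"tx": 0, "ty": 0, "tz": 0, "ax": 0, "ay": 0, "az": 0, "claw": 4.8}
  ]
}}

```text
time_s: 13.1
tcp_pos: [0.5692, -0.3964, 0.0244]
ee_rot: [[-0.98, 0.201, 0.001], [0.201, 0.98, -0.001], [-0.001, -0.001, -1.0]]
wrist_force: [0.4, -0.0, 0.3]
gripper_width: 0.553
gripper_force: 0.0
```

Emit:
{"method": "drive_tool", "body": {
  "rows": [
    {"tx": 0, "ty": 0, "tz": 0, "ax": 0, "ay": 0, "az": 0, "claw": 1},
    {"tx": 0, "ty": 0, "tz": 0, "ax": 0, "ay": 0, "az": 0, "claw": 1},
    {"tx": 0, "ty": 0, "tz": 0, "ax": 0, "ay": 0, "az": 0, "claw": 1},
    {"tx": 0, "ty": 0, "tz": 0, "ax": 0, "ay": 0, "az": 0, "claw": 1},
    {"tx": 0, "ty": 0, "tz": 0, "ax": 0, "ay": 0, "az": 0, "claw": 1},
    {"tx": 0, "ty": 0, "tz": 0, "ax": 0, "ay": 0, "az": 0, "claw": 1}
  ]
}}

```text
time_s: 13.6
tcp_pos: [0.5688, -0.3967, 0.0243]
ee_rot: [[-0.979, 0.202, 0.001], [0.202, 0.979, -0.0], [-0.001, -0.0, -1.0]]
wrist_force: [-0.9, 1.1, 3.0]
gripper_width: 0.262
gripper_force: 30.0
```

Emit:
{"method": "drive_tool", "body": {
  "rows": [
    {"tx": 0, "ty": 0, "tz": -1.5, "ax": 0, "ay": 0, "az": 0, "claw": 1},
    {"tx": 0, "ty": 0, "tz": -2.8, "ax": 0, "ay": 0, "az": 0, "claw": 1},
    {"tx": 0, "ty": 0, "tz": -2.7, "ax": 0, "ay": 0, "az": 0, "claw": 1},
    {"tx": -0.12, "ty": 2.6, "tz": 0, "ax": 0, "ay": 0, "az": 0, "claw": 1},
    {"tx": -0.12, "ty": 2.6, "tz": 0, "ax": 0, "ay": 0, "az": 0, "claw": 1},
    {"tx": -0.12, "ty": 2.6, "tz": 0, "ax": 0, "ay": 0, "az": 0, "claw": 1},
    {"tx": -0.12, "ty": 2.6, "tz": 0, "ax": 0, "ay": 0, "az": 0, "claw": 1},
    {"tx": -0.12, "ty": 2.65, "tz": 0, "ax": 0, "ay": 0, "az": 0, "claw": 1},
    {"tx": 0, "ty": 0, "tz": 0, "ax": 0, "ay": 0, "az": -0.099, "claw": 1},
    {"tx": 0, "ty": 0, "tz": 0, "ax": 0, "ay": 0, "az": -0.099, "claw": 1}
  ]
}}

```text
time_s: 14.43
tcp_pos: [0.6012, -0.268, 0.0936]
ee_rot: [[-1.0, -0.002, -0.0], [-0.002, 1.0, 0.0], [0.0, 0.0, -1.0]]
wrist_force: [0.5, 0.0, -0.9]
gripper_width: 0.264
gripper_force: 30.0
```

Emit:
{"method": "drive_tool", "body": {
  "rows": [
    {"tx": 0, "ty": 0, "tz": 0, "ax": 0, "ay": 0, "az": -0.099, "claw": 1},
    {"tx": 0, "ty": 0, "tz": 0, "ax": 0, "ay": 0, "az": -0.099, "claw": 1},
    {"tx": 0, "ty": 0, "tz": 0, "ax": 0, "ay": 0, "az": -0.099, "claw": 1},
    {"tx": 0, "ty": 0, "tz": 0, "ax": 0, "ay": 0, "az": 0, "claw": 1},
    {"tx": 0, "ty": 0, "tz": 0, "ax": 0, "ay": 0, "az": 0, "claw": 1}
  ]
}}

```text
time_s: 14.85
tcp_pos: [0.6006, -0.2699, 0.0934]
ee_rot: [[-0.958, -0.285, -0.0], [-0.285, 0.958, 0.0], [0.0, 0.0, -1.0]]
wrist_force: [0.0, -0.3, -0.7]
gripper_width: 0.263
gripper_force: 30.0
```

```bash
python3 - <<'E'
from h import *
s,p,d=snap('wrist','w7.png'); C=cloud('wrist',s,d)
print(s['tcp_pos'],s['ee_rot'].round(3).tolist(),s['joints'].round(1),s['gripper_force'])
print(blob(C,.601,-.27,.09,.11,.15))
E
```

```text
[ 0.60062165 -0.26987529  0.09338178] [[-0.958, -0.285, -0.0], [-0.285, 0.958, 0.0], [0.0, 0.0, -1.0]] [-10.2  31.4  -3.8  -0.  -54.8 -63.3] 29.99949382035993
(13405, [array([ 584.3, -273. ]), array([97.6, 44.6]), np.float64(3.7)], np.float64(0.1434))
```

View pics/w7.png

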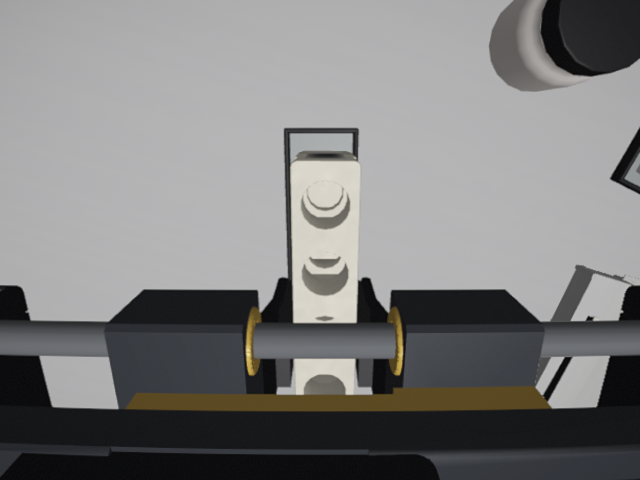

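Rack held over its holder, near rim edge from (286,130) to (357,130), rack axis about u=325. Casting those points for the centre.

```bash
python3 - <<'E'
from h import *
s=sense(); P=plane('wrist',s,[(286,130),(357,130)],.01); R=s['ee_rot']
print(((P-s['tcp_pos'])@R).round(4))
E
```

```text
[[ 0.0732 -0.0229  0.0834]
 [ 0.0732  0.0204  0.0834]]
```

Emit:
{"method": "drive_tool", "body": {
  "rows": [
    {"tx": -0.15, "ty": -0.1, "tz": 2.0, "ax": 0, "ay": 0, "az": 0, "claw": 1},
    {"tx": 0, "ty": 0, "tz": 2.0, "ax": 0, "ay": 0, "az": 0, "claw": 1},
    {"tx": 0, "ty": 0, "tz": 1.2, "ax": 0, "ay": 0, "az": 0, "claw": 1},
    {"tx": 0, "ty": 0, "tz": 0.8, "ax": 0, "ay": 0, "az": 0, "claw": 1},
    {"tx": 0, "ty": 0, "tz": 0.4, "ax": 0, "ay": 0, "az": 0, "claw": 1},
    {"tx": 0, "ty": 0, "tz": 0.1, "ax": 0, "ay": 0, "az": 0, "claw": 1},
    {"tx": 0, "ty": 0, "tz": 0, "ax": 0, "ay": 0, "az": 0, "claw": 1},
    {"tx": 0, "ty": 0, "tz": 0, "ax": 0, "ay": 0, "az": 0, "claw": 1}
  ]
}}

```text
time_s: 15.57
tcp_pos: [0.6032, -0.2706, 0.0295]
ee_rot: [[-0.958, -0.288, 0.002], [-0.288, 0.958, -0.001], [-0.002, -0.001, -1.0]]
wrist_force: [0.5, -1.0, -0.1]
gripper_width: 0.267
gripper_force: 30.0
```

Emit:
{"method": "drive_tool", "body": {
  "rows": [
    {"tx": 0, "ty": 0, "tz": 0.15, "ax": 0, "ay": 0, "az": 0, "claw": 1},
    {"tx": 0, "ty": 0, "tz": 0, "ax": 0, "ay": 0, "az": 0, "claw": 1},
    {"tx": 0, "ty": 0, "tz": 0, "ax": 0, "ay": 0, "az": 0, "claw": 4.5},
    {"tx": 0, "ty": 0, "tz": 0, "ax": 0, "ay": 0, "az": 0, "claw": 4.5},
    {"tx": 0, "ty": 0, "tz": 0, "ax": 0, "ay": 0, "az": 0, "claw": 4.5},
    {"tx": 0, "ty": 0, "tz": 0, "ax": 0, "ay": 0, "az": 0, "claw": 4.5},
    {"tx": 0, "ty": 0, "tz": -2, "ax": 0, "ay": 0, "az": 0, "claw": 4.5},
    {"tx": 0, "ty": 0, "tz": -3.5, "ax": 0, "ay": 0, "az": 0, "claw": 4.5},
    {"tx": 0, "ty": 0, "tz": -3.5, "ax": 0, "ay": 0, "az": 0, "claw": 4.5},
    {"tx": 0, "ty": 0, "tz": -3.5, "ax": 0, "ay": 0, "az": 0, "claw": 8.6}
  ]
}}

```text
time_s: 16.4
tcp_pos: [0.6021, -0.2704, 0.1533]
ee_rot: [[-0.958, -0.288, -0.001], [-0.288, 0.958, -0.0], [0.001, 0.0, -1.0]]
wrist_force: [0.3, 0.3, -0.9]
gripper_width: 0.544
gripper_force: 0.0
```

Emit:
{"method": "drive_tool", "body": {
  "rows": [
    {"tx": 0, "ty": 0, "tz": -3.5, "ax": 0, "ay": 0, "az": 0, "claw": 8.6},
    {"tx": 2.57, "ty": 2.57, "tz": 0, "ax": 0, "ay": 0, "az": 0, "claw": 8.6},
    {"tx": 2.57, "ty": 2.57, "tz": 0, "ax": 0, "ay": 0, "az": 0, "claw": 8.6},
    {"tx": 2.57, "ty": 2.57, "tz": 0, "ax": 0, "ay": 0, "az": 0, "claw": 8.6},
    {"tx": 2.57, "ty": 2.57, "tz": 0, "ax": 0, "ay": 0, "az": 0, "claw": 8.6},
    {"tx": 2.57, "ty": 2.57, "tz": 0, "ax": 0, "ay": 0, "az": 0, "claw": 8.6},
    {"tx": 0, "ty": 0, "tz": 0, "ax": 0, "ay": 0, "az": -0.099, "claw": 8.6},
    {"tx": 0, "ty": 0, "tz": 0, "ax": 0, "ay": 0, "az": -0.099, "claw": 8.6},
    {"tx": 0, "ty": 0, "tz": 0, "ax": 0, "ay": 0, "az": -0.099, "claw": 8.6},
    {"tx": 0, "ty": 0, "tz": 0, "ax": 0, "ay": 0, "az": -0.099, "claw": 8.6}
  ]
}}

```text
time_s: 17.23
tcp_pos: [0.4423, -0.1842, 0.1876]
ee_rot: [[-0.769, -0.639, 0.001], [-0.639, 0.769, -0.0], [-0.001, -0.001, -1.0]]
wrist_force: [-0.7, 0.7, 0.5]
gripper_width: 0.986
gripper_force: 0.0
```

Emit:
{"method": "drive_tool", "body": {
  "rows": [
    {"tx": 0, "ty": 0, "tz": 0, "ax": 0, "ay": 0, "az": -0.099, "claw": 8.6},
    {"tx": 0, "ty": 0, "tz": 0, "ax": 0, "ay": 0, "az": 0, "claw": 8.6},
    {"tx": 0, "ty": 0, "tz": 0, "ax": 0, "ay": 0, "az": 0, "claw": 8.6}
  ]
}}

```text
time_s: 17.48
tcp_pos: [0.4424, -0.1843, 0.1872]
ee_rot: [[-0.708, -0.706, 0.0], [-0.706, 0.708, 0.0], [-0.0, -0.0, -1.0]]
wrist_force: [0.0, -0.5, -0.1]
gripper_width: 0.989
gripper_force: 0.0
```

```bash
python3 - <<'E'
from h import *
s,p,d=snap('wrist','w8.png'); C=cloud('wrist',s,d)
print(s['tcp_pos'],s['ee_rot'].round(3).tolist(),s['joints'].round(1))
print(blob(C,.443,-.184,.05,.06,.085),blob(C,.443,-.184,.05,.02,.05))
for n in('scene','side'):
    s,p,d=snap(n);C=cloud(n,s,d); print(n,blob(C,.601,-.27,.09,.045,.08),blob(C,.443,-.184,.05,.06,.085))
E
```

```text
[ 0.44241083 -0.18432156  0.18721844] [[-0.708, -0.706, 0.0], [-0.706, 0.708, 0.0], [-0.0, -0.0, -1.0]] [ -3.1   9.6 -22.5  -0.  -57.9 -41.9]
(3471, [array([ 445. , -184.8]), array([48.9, 49.1]), np.float64(42.4)], np.float64(0.0735)) (774, [array([ 435.9, -193.1]), array([30.1, 54.9]), np.float64(43.0)], np.float64(0.0491))
scene (961, [array([ 601.7, -272. ]), array([129.5,  27.4]), np.float64(16.5)], np.float64(0.063)) (516, [array([ 445.2, -185.8]), array([50.3, 49.6]), np.float64(22.6)], np.float64(0.0742))
side (711, [array([ 600.6, -268.7]), array([128.3,  29.7]), np.float64(16.8)], np.float64(0.0613)) (374, [array([ 443. , -182.2]), array([49.4, 48.3]), np.float64(65.5)], np.float64(0.0724))
```

View pics/w8.png

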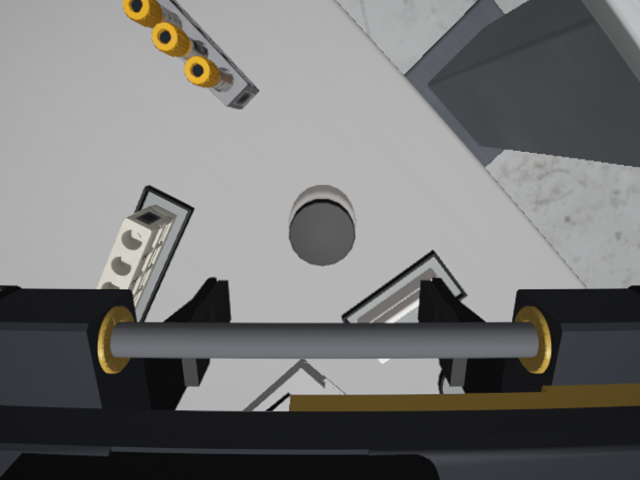

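Wrist view: jar lid (322,232) midway between the open fingers, rack in its holder on the left, full rack end at (245,95) clear. Descending on the jar.

Emit:
{"method": "drive_tool", "body": {
  "rows": [
    {"tx": -0.15, "ty": -0.22, "tz": 2.5, "ax": 0, "ay": 0, "az": 0, "claw": 8.6},
    {"tx": 0, "ty": 0, "tz": 3, "ax": 0, "ay": 0, "az": 0, "claw": 8.6},
    {"tx": 0, "ty": 0, "tz": 3, "ax": 0, "ay": 0, "az": 0, "claw": 8.6},
    {"tx": 0, "ty": 0, "tz": 3, "ax": 0, "ay": 0, "az": 0, "claw": 8.6},
    {"tx": 0, "ty": 0, "tz": 2.5, "ax": 0, "ay": 0, "az": 0, "claw": 8.6},
    {"tx": 0, "ty": 0, "tz": 1.9, "ax": 0, "ay": 0, "az": 0, "claw": 8.6},
    {"tx": 0, "ty": 0, "tz": 1.0, "ax": 0, "ay": 0, "az": 0, "claw": 8.6},
    {"tx": 0, "ty": 0, "tz": 0, "ax": 0, "ay": 0, "az": 0, "claw": 8.6},
    {"tx": 0, "ty": 0, "tz": 0, "ax": 0, "ay": 0, "az": 0, "claw": 4},
    {"tx": 0, "ty": 0, "tz": 0, "ax": 0, "ay": 0, "az": 0, "claw": 4}
  ]
}}

```text
time_s: 18.47
tcp_pos: [0.4459, -0.185, 0.0188]
ee_rot: [[-0.706, -0.708, 0.002], [-0.708, 0.706, -0.0], [-0.001, -0.001, -1.0]]
wrist_force: [-0.1, -0.4, 0.4]
gripper_width: 0.907
gripper_force: 0.0
```

Emit:
{"method": "drive_tool", "body": {
  "rows": [
    {"tx": 0, "ty": 0, "tz": 0, "ax": 0, "ay": 0, "az": 0, "claw": 4},
    {"tx": 0, "ty": 0, "tz": 0, "ax": 0, "ay": 0, "az": 0, "claw": 4},
    {"tx": 0, "ty": 0, "tz": 0, "ax": 0, "ay": 0, "az": 0, "claw": 4},
    {"tx": 0, "ty": 0, "tz": 0, "ax": 0, "ay": 0, "az": 0, "claw": 4},
    {"tx": 0, "ty": 0, "tz": 0, "ax": 0, "ay": 0, "az": 0, "claw": 4}
  ]
}}

```text
time_s: 18.88
tcp_pos: [0.4453, -0.1848, 0.0187]
ee_rot: [[-0.706, -0.708, 0.001], [-0.708, 0.706, -0.0], [-0.001, -0.001, -1.0]]
wrist_force: [-0.6, 1.2, 3.6]
gripper_width: 0.636
gripper_force: 30.0
```

Emit:
{"method": "drive_tool", "body": {
  "rows": [
    {"tx": 0, "ty": 0, "tz": -1.5, "ax": 0, "ay": 0, "az": 0, "claw": 4},
    {"tx": 0, "ty": 0, "tz": -3, "ax": 0, "ay": 0, "az": 0, "claw": 4},
    {"tx": 0, "ty": 0, "tz": -3, "ax": 0, "ay": 0, "az": 0, "claw": 4},
    {"tx": -2.55, "ty": 2.26, "tz": 0, "ax": 0, "ay": 0, "az": 0, "claw": 4},
    {"tx": -2.55, "ty": 2.26, "tz": 0, "ax": 0, "ay": 0, "az": 0, "claw": 4},
    {"tx": -2.55, "ty": 2.26, "tz": 0, "ax": 0, "ay": 0, "az": 0, "claw": 4},
    {"tx": -2.55, "ty": 2.26, "tz": 0, "ax": 0, "ay": 0, "az": 0, "claw": 4},
    {"tx": -2.55, "ty": 2.26, "tz": 0, "ax": 0, "ay": 0, "az": 0, "claw": 4},
    {"tx": -2.55, "ty": 2.26, "tz": 0, "ax": 0, "ay": 0, "az": 0, "claw": 4},
    {"tx": -2.55, "ty": 2.26, "tz": 0, "ax": 0, "ay": 0, "az": 0, "claw": 4}
  ]
}}

```text
time_s: 19.72
tcp_pos: [0.4585, 0.0548, 0.0929]
ee_rot: [[-0.706, -0.708, -0.0], [-0.708, 0.706, 0.0], [0.0, 0.0, -1.0]]
wrist_force: [0.8, -0.4, -1.5]
gripper_width: 0.634
gripper_force: 30.0
```

Emit:
{"method": "drive_tool", "body": {
  "rows": [
    {"tx": 0, "ty": 0, "tz": 0, "ax": 0, "ay": 0, "az": 0, "claw": 4},
    {"tx": 0, "ty": 0, "tz": 0, "ax": 0, "ay": 0, "az": 0, "claw": 4},
    {"tx": 0, "ty": 0, "tz": 0, "ax": 0, "ay": 0, "az": 0, "claw": 4}
  ]
}}

```text
time_s: 19.97
tcp_pos: [0.4585, 0.0531, 0.0927]
ee_rot: [[-0.706, -0.708, -0.001], [-0.708, 0.706, -0.0], [0.001, 0.001, -1.0]]
wrist_force: [-0.2, 0.2, -1.5]
gripper_width: 0.637
gripper_force: 30.0
```

```bash
python3 - <<'E'
from h import *
s,p,d=snap('wrist','w9.png')
print(s['tcp_pos'],s['ee_rot'].round(3).tolist(),s['gripper_force'])
E
```

```text
[0.4584624  0.05313801 0.09270275] [[-0.706, -0.708, -0.001], [-0.708, 0.706, -0.0], [0.001, 0.001, -1.0]] 29.995634145052463
```

View pics/w9.png

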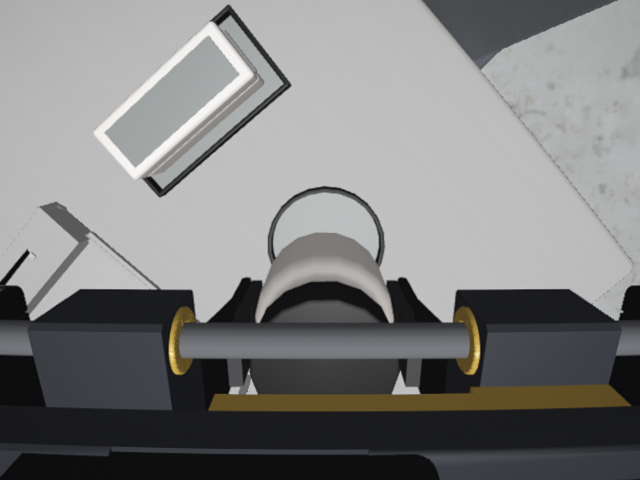

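The jar hangs over its holder: rim from u=268 to 383, top at v=187, centred on the jar. The box sits inside its rim at top left. Lowering.

Emit:
{"method": "drive_tool", "body": {
  "rows": [
    {"tx": 0, "ty": 0, "tz": 2.2, "ax": 0, "ay": 0, "az": 0, "claw": 4},
    {"tx": 0, "ty": 0, "tz": 2.2, "ax": 0, "ay": 0, "az": 0, "claw": 4},
    {"tx": 0, "ty": 0, "tz": 1.3, "ax": 0, "ay": 0, "az": 0, "claw": 4},
    {"tx": 0, "ty": 0, "tz": 0.7, "ax": 0, "ay": 0, "az": 0, "claw": 4},
    {"tx": 0, "ty": 0, "tz": 0.4, "ax": 0, "ay": 0, "az": 0, "claw": 4},
    {"tx": 0, "ty": 0, "tz": 0.15, "ax": 0, "ay": 0, "az": 0, "claw": 4},
    {"tx": 0, "ty": 0, "tz": 0.1, "ax": 0, "ay": 0, "az": 0, "claw": 4},
    {"tx": 0, "ty": 0, "tz": 0, "ax": 0, "ay": 0, "az": 0, "claw": 4},
    {"tx": 0, "ty": 0, "tz": 0, "ax": 0, "ay": 0, "az": 0, "claw": 4}
  ]
}}

```text
time_s: 20.77
tcp_pos: [0.4596, 0.0534, 0.0232]
ee_rot: [[-0.706, -0.708, 0.001], [-0.708, 0.706, 0.001], [-0.001, -0.001, -1.0]]
wrist_force: [0.3, 0.2, -1.2]
gripper_width: 0.637
gripper_force: 30.0
```

Emit:
{"method": "drive_tool", "body": {
  "rows": [
    {"tx": 0, "ty": 0, "tz": 0, "ax": 0, "ay": 0, "az": 0, "claw": 7.5},
    {"tx": 0, "ty": 0, "tz": 0, "ax": 0, "ay": 0, "az": 0, "claw": 7.5},
    {"tx": 0, "ty": 0, "tz": 0, "ax": 0, "ay": 0, "az": 0, "claw": 7.5},
    {"tx": 0, "ty": 0, "tz": 0, "ax": 0, "ay": 0, "az": 0, "claw": 7.5},
    {"tx": 0, "ty": 0, "tz": -2, "ax": 0, "ay": 0, "az": 0, "claw": 7.5},
    {"tx": 0, "ty": 0, "tz": -3, "ax": 0, "ay": 0, "az": 0, "claw": 7.5},
    {"tx": 0, "ty": 0, "tz": -3.5, "ax": 0, "ay": 0, "az": 0, "claw": 7.5},
    {"tx": 0, "ty": 0, "tz": -3.5, "ax": 0, "ay": 0, "az": 0, "claw": 7.5},
    {"tx": 0, "ty": 0, "tz": -3.5, "ax": 0, "ay": 0, "az": 0, "claw": 7.5},
    {"tx": 0, "ty": 0, "tz": -3.5, "ax": 0, "ay": 0, "az": 0, "claw": 7.5}
  ]
}}

```text
time_s: 21.6
tcp_pos: [0.4586, 0.0531, 0.2146]
ee_rot: [[-0.706, -0.708, 0.0], [-0.708, 0.706, 0.0], [-0.001, -0.0, -1.0]]
wrist_force: [1.2, -0.4, -0.6]
gripper_width: 0.862
gripper_force: 0.0
```

```bash
python3 - <<'E'
from h import *
for n in('wrist','scene','side'):
    s,p,d=snap(n,n+'10.png');C=cloud(n,s,d); print(n,blob(C,.459,.054,.05,.06,.09),blob(C,.415,-.359,.09,.03,.12))
print(s['tcp_pos'])
cv2.imwrite('pics/fin.png',cv2.resize(cv2.imread('pics/side10.png')[140:420,180:420],None,fx=2,fy=2))
E
```

```text
wrist (3014, [array([459.7,  53.1]), array([48.6, 49. ]), np.float64(65.0)], np.float64(0.0765)) 0
scene (347, [array([459.7,  51.6]), array([50.9, 48.7]), np.float64(39.9)], np.float64(0.0777)) (2857, [array([ 414.1, -361.3]), array([132.2,  24.2]), np.float64(89.8)], np.float64(0.1113))
side (769, [array([458.4,  55.7]), array([49.5, 48.7]), np.float64(53.0)], np.float64(0.0752)) (457, [array([ 415.3, -357.2]), array([132.5,  21.9]), np.float64(88.9)], np.float64(0.1111))
[0.46266928 0.05437766 0.21895633]
```

View pics/fin.png

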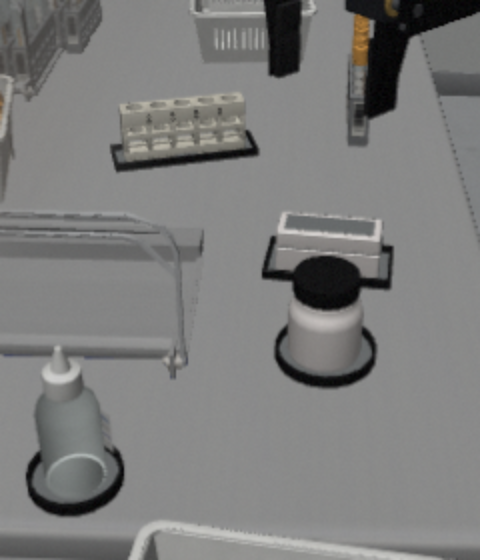

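All four stand upright inside their rims: rack (185,125), box (330,240), jar (325,320) and dropper (70,440). The full rack is unmoved and the gripper is clear. Handing in.

```bash
python3 -c "
from station import finish_job
print(finish_job())"
```

```text
the job is handed in; nothing more can be done
None
```

The tube rack, dropper bottle, jar and slide box each stand upright and released in their own holders, the full rack is where it started, and the job was handed in at about 22 s; `finish_job()` gave no verdict, so this rests on the final camera checks.

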